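# Set the brake-shoe gap with the knurled adjuster wheel

### The arm

A 6-joint arm with a two-finger parallel gripper is mounted at the origin on the work surface. World frame = base frame: x ahead of the robot, y to its left, z up, the work surface at z = 0. Lengths are in m, angles in rad, forces in N, time in s.
With the tool pointing down it reaches from about 0.35 to 0.875 m from the base axis. Payload 4.2 kg.
Tool frame: the origin (TCP) lies on the centre line of the jaws, within the pads' length; the fingertips stand 14 mm ahead of it and the grasp point (between the pads) lies 5 mm behind it; z points along the fingers, y is the direction in which the jaws open and shut (so a half turn about z gives the same grasp; the last joint's range is limited). The gripper opens to 85 mm and grips with 20 to 120 N. Pads are 22 mm wide; open, the fingers measure 114 mm over their backs; the gripper's body (76 mm by 85 mm) begins 54 mm behind the grasp point. The pads swing forward as they close: fully open they stand 13 mm farther back than shut.
Start: joints at [1.483, 0.385, 0.008, 0, -1.194, -0.259], TCP at [0.212, 0.588, 0.245] pointing down, gripper open.
Joint ranges: [-3.14, 3.14], [-1.21, 2.06], [-1.07, 1.41], [-3.16, 2.05], [-2.99, -0.16], [-3.1, 3.1]. Speed limits (rad/s): [2.79, 2.79, 3.14, 3.14, 3.14, 3.14].

### API

Orientations are given as a 3x3 rotation matrix whose columns are the frame's x, y, z axes.
In Python, from rig import * gives the robot as it stands.
- The arm moves only by the tool apply_moves, never from a script. Its argument "steps" is a list that holds one entry, the list of rows, each a list of 5 numbers: the shift along the world's x, y, z in m, then the turn about the world's z in degrees, then the closure, from -1 (fully open) to 1 (shut). A call has 1 to 10 rows; each row shifts and turns the pose as measured when the row begins; what a row does not reach is not made up. A row lasts 1/10 s, in which the tool goes at most 50 mm and 8.59 degrees, less where a joint would pass 70% of its speed; a pose out of reach is approached as far as the arm can. A call with a gripper value outside its range is refused whole. The fingers move at their own pace and stop on an object; "force" is the grip in N (left out, the last holds). Time passes only in rows, so rows that do not move let the fingers close. It gives the time, the measured TCP pose, the force and the opening at its end, in the units of the state.
- sense(): the state, without advancing time (a new reading comes with each control period).
- read_camera(name): name is "side" or "top"; returns a dict with "frame" (400x640x3 uint8, red, green, blue), "K" (3x3 intrinsics, pixels), "D" ([k1, k2, p1, p2, k3] as OpenCV has them; the pictures are not rectified), "origin" and "rotation" of the camera in the world. Camera axes: x right, y down, z forward; pixel columns grow to the right and rows downward; lengths in m; the calibration is good to about 2 mm. A picture is of the moment at which its call begins. There is no depth.
- job_done(): hands the job in, once; it reports no verdict.
The state is a dict: "clock": time; "joint_pos": joint angles; "qd": joint speeds; "tau": joint torques, N m; "tool_pos": TCP position; "ee_rot": TCP orientation; "ft_force": force on the tool from outside, world axes, zero at the start; "torque": the same for the moment, N m; "gripper_width": finger opening in m.
Only numpy, scipy, OpenCV 4.12 (cv2) and the standard library are available. Lean on these libraries where they do the work, as an engineer would, in place of code of your own. Each camera call takes 0.05 s, during which the arm holds its last target.

### The job

Rest a fingertip on top of the big knurled steel wheel and roll it until the gap between brake shoe and drum has closed so far that the shoe's red pointer stands level with the yellow gauge mark; then take the hand away. Press gently and move the shoe only through the wheel; grip nothing, never push the shoe itself, and leave the bearing, jar, socket and spanner where they are.

Things in the scene. Friction and masses are not known exactly. Their poses are not given: they have to be found in the camera images.
- fixture: Brake-shoe setting fixture; grey base 350 x 150 x 8 mm bolted to the bench, on it a green plate on four rubber mounts. Origin on the bench under the wheel's centre. +x runs from the wheel to the shoe and drum segment, z up; base from x -70 to +280, y -85 to +65 mm. Rule bar at y -60 to -72, top 60 mm high; dark drum segment at x about 218, 98 mm high. The shoe slides along x.
- wheel: Knurled steel adjuster wheel, 84 mm diameter, 44 mm wide, one red rib; origin at its centre, 90 mm above the bench. Level axle along the fixture's y. It sits between two green cheeks (outer faces 74 mm apart, 100 mm long in x, tops 110 mm high); its uppermost 22 mm stands out. Turned by friction under a fingertip: about 1.5 N along the rim; stays where it is left; end stop at 3.06 rad.
- wheel_top (a point): Highest point of the unpressed wheel, mid-width, 132 mm above the bench; fixed to the base (does not turn or sink), axes as the fixture's. The green plate is sprung: pressed from above, the wheel sinks with plate and shoe, up to 10 mm, starting at about 3 N and adding 1.2 N per mm, then it is solid; let go, it rises again.
- shoe: Sliding brake shoe: grey block 40 x 74 mm with a curved brown lining on its +x side, top 93 mm high. Origin 20 mm above the bench at the pointer's x, 125 mm ahead of the wheel's centre at the start (fully back). A rack couples it to the wheel: rolling the wheel's top towards the fixture's +x drives it to +x, 18 mm per radian (0.43 mm per mm of rim), up to 55 mm; the other way brings it back.
- pointer (a point): Tip of the shoe's red needle pointer (3 mm wide, lying along the fixture's -y, ending at the rule bar's near edge), 70 mm above the bench when the wheel is not pressed. Moves with the shoe.
- gauge: Yellow gauge mark clipped rigidly to the rule bar: upright fin 3 mm thick in x, 20 mm long in y, top 84 mm above the bench, its end 2 mm beyond the pointer's tip. Origin on bench level, mid-thickness of the fin; axes as the fixture's. It stands 20 to 45 mm to +x of the pointer at the start; the pointer is set when it has the same fixture x as this origin.
- bearing: Loose steel bearing ring, 52 mm diameter, 16 mm high; origin under its centre. Leave alone.
- grease_jar: Loose jar with blue cap, 54 mm diameter, 60 mm high; origin under its centre. Leave alone.
- plug_socket: Loose dark steel plug socket, upright, 26 mm diameter, 60 mm high; origin under its centre. Leave alone.
- spanner: Loose steel spanner lying flat, 170 mm long along its x. Leave alone.

How it is judged:
By the outcome, as a careful person would: the job done as asked, in the order asked, and still so for the second after the job is handed in, with the robot touching nothing.
It also fails if it takes over 42 s, if anything falls off the work surface, if the arm or the gripper's body presses on something with over 40 N, if the wrist force passes 120 N, or if a joint passes its speed limit or range.

## Working session

There is one attempt and no reset: what is moved stays moved. The work goes in short steps, Python scripts to look and compute and a tool call to move; the robot and the scene stay as the last step left them, time stands still between calls to the robot, and variables do not carry over. Pictures are saved under pics/ and viewed, and the job is handed in when it is done.

Besides the shell and the picture viewer there is one more tool, called after "Emit:" as name(argument=value, ...), one argument or row to a line, values as JSON. apply_moves: Moves the arm, as the interface text tells. Its arguments: {"type":"object","properties":{"steps":{"type":"array"},"force":{"type":"number"}},"required":["steps"]}

```bash
mkdir -p pics
python3 - <<'E'
from rig import *
import cv2
s=sense(); print(s['clock'],s['tool_pos'],s['ee_rot'],s['gripper_width'],s['ft_force'])
for n in('side','top'):
    c=read_camera(n); cv2.imwrite(f'pics/{n}0.png',c['frame'][:,:,::-1]); print(n,c['K'],c['D'],c['origin'],c['rotation'])
E
```

```text
0.0 [0.21220855 0.58726445 0.24420933] [[ 9.40396804e-01 -3.40078496e-01 -6.83770231e-04]
 [-3.40079177e-01 -9.40394482e-01 -2.09079802e-03]
 [ 6.80216943e-05  2.19871579e-03 -9.99997581e-01]] 0.08568708980294965 [ 0.00731835 -0.51185848 -0.18742917]
side [[437.973187     0.         310.05511249]
 [  0.         437.973187   199.49727279]
 [  0.           0.           1.        ]] [-0.12239226  0.          0.          0.          0.        ] [ 0.40886357 -0.5301071   0.48061451] [[ 0.94731759 -0.18602653  0.26073648]
 [-0.32018638 -0.52873677  0.78607767]
 [-0.00837034 -0.82814948 -0.5604448 ]]
top [[458.65920629   0.         331.82040815]
 [  0.         458.65920629 200.26823657]
 [  0.           0.           1.        ]] [0.00587114 0.         0.         0.         0.        ] [ 0.42473026 -0.01456441  0.96566392] [[ 0.02379231 -0.98010372  0.19705489]
 [-0.99968517 -0.02489578 -0.00312414]
 [ 0.00796781 -0.19691852 -0.98038748]]
```

View pics/side0.png

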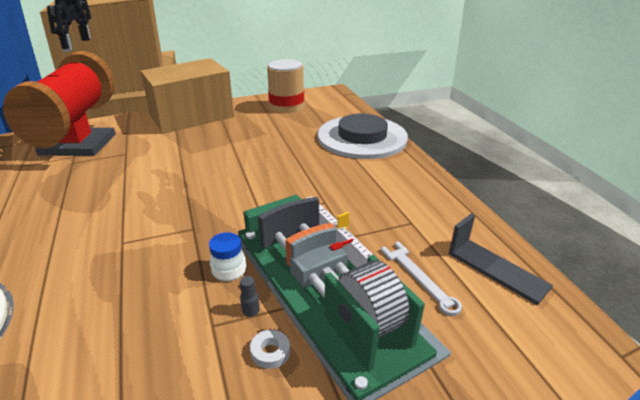

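View pics/top0.png

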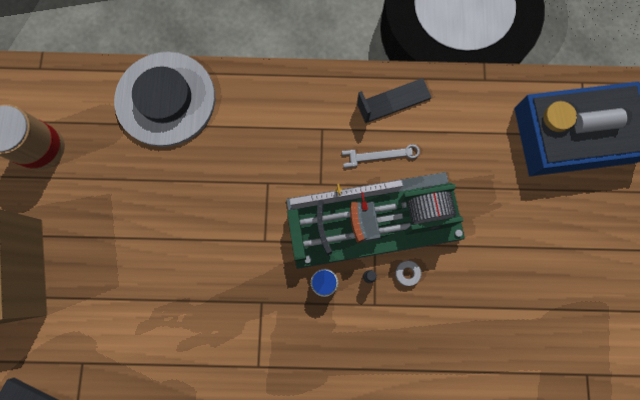

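Run:
```python
import cv2
a=cv2.imread('pics/top0.png')[165:275,275:475]; cv2.imwrite('pics/tz0.png',cv2.resize(a,None,fx=4,fy=4,interpolation=cv2.INTER_CUBIC))
a=cv2.imread('pics/side0.png')[190:400,225:465]; cv2.imwrite('pics/sz0.png',cv2.resize(a,None,fx=2.8,fy=2.8,interpolation=cv2.INTER_CUBIC))
```

```text
(no output)
```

View pics/tz0.png

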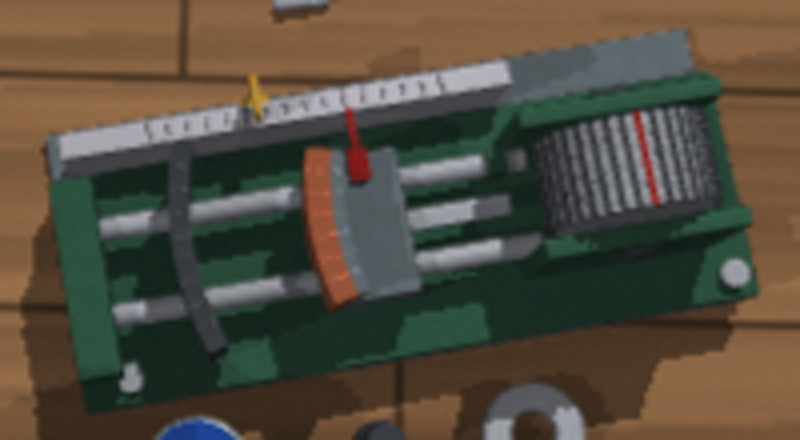

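View pics/sz0.png

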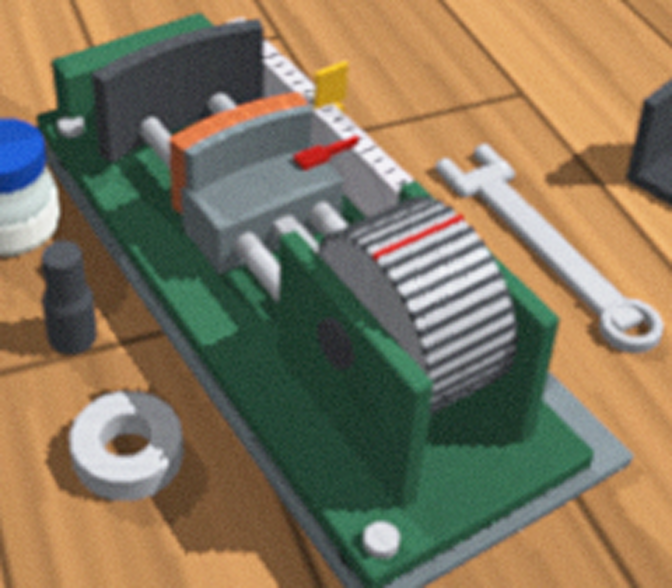

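```bash
cat > h.py <<'E'
from rig import *
import cv2, numpy as np
def ray(c,uv):
    p=cv2.undistortPoints(np.array([[uv]],float),c['K'],c['D'])[0,0]
    return c['rotation']@np.array([p[0],p[1],1.])
def onplane(c,uv,z):
    d=ray(c,uv);o=np.array(c['origin']);return o+d*(z-o[2])/d[2]
def proj(c,P):
    R=np.array(c['rotation']).T; return cv2.projectPoints(np.array(P,float).reshape(-1,3),cv2.Rodrigues(R)[0],-R@np.array(c['origin']),c['K'],c['D'])[0][:,0]
def rigid(F,W):
    F,W=np.array(F),np.array(W);f,w=F.mean(0),W.mean(0);A=F-f;B=W-w
    th=np.arctan2((A[:,0]*B[:,1]-A[:,1]*B[:,0]).sum(),(A*B).sum())
    R=np.array([[np.cos(th),-np.sin(th)],[np.sin(th),np.cos(th)]]);t=w-R@f
    return th,t,W-(F@R.T+t)
E
python3 - <<'E'
from h import *
T=lambda u,v:((u+.5)/4-.5+275,(v+.5)/4-.5+165)
S=lambda u,v:((u+.5)/2.8-.5+225,(v+.5)/2.8-.5+190)
sets={'top':[(T(720,78),(-50,-37,110)),(T(750,212),(-50,37,110)),(T(690,30),(-70,-85,8)),(T(349,110),(125,-60,70))],
'side':[(S(555,318),(-50,-37,110)),(S(412,384),(-50,37,110)),(S(630,458),(-70,-85,8)),(S(357,140),(125,-60,70))]}
allF=[];allW=[]
for n,l in sets.items():
    c=read_camera(n)
    W=[onplane(c,p,q[2]/1e3)[:2] for p,q in l];F=[np.array(q[:2])/1e3 for p,q in l]
    print(n,np.round(W,4).tolist())
    th,t,r=rigid(F,W);print(np.degrees(th),t,(r*1e3).round(1).tolist());allF+=F;allW+=W
th,t,r=rigid(allF,allW);print('both',np.degrees(th),t,(r*1e3).round(1).tolist())
c=read_camera('top');
f=c['frame'].astype(int);m=(f[:,:,0]>130)&(f[:,:,1]>100)&(f[:,:,2]<70)
n,_,st,ce=cv2.connectedComponentsWithStats(m.astype(np.uint8));print([(s.tolist(),q.round(1).tolist()) for s,q in zip(st,ce) if s[4]>8 and 280<q[0]<470 and 165<q[1]<270])
R=np.array([[np.cos(th),-np.sin(th)],[np.sin(th),np.cos(th)]])
tofix=lambda P:R.T@(np.array(P[:2])-t)
# gauge: top view edge marks z=84: fin end (near pointer) pixel guesses
print('gauge top', tofix(onplane(c,T(262,118),.084))*1e3, tofix(onplane(c,T(251,75),.084))*1e3)
s=read_camera('side')
print('gauge side top corners',tofix(onplane(s,S(316,72),.084))*1e3,tofix(onplane(s,S(348,64),.084))*1e3)
for cc,n,z in((c,'top',(235,60,4)),(s,'side',(325,195,14))):
    fr=cc['frame'];k=8
    x,y=(325,175) if n=='top' else (325,200)
    cv2.imwrite(f'pics/g_{n}.png',cv2.resize(fr[y:y+50,x:x+60,::-1],None,fx=11,fy=11,interpolation=cv2.INTER_NEAREST))
E
```

```text
top [[0.6343, -0.2522], [0.5695, -0.2645], [0.6855, -0.2651], [0.6229, -0.0771]]
101.43476688712218 [ 0.59029217 -0.21091393] [[-2.2, 0.4], [5.6, 2.7], [-2.0, -2.4], [-1.4, -0.6]]
side [[0.6345, -0.2504], [0.5659, -0.2612], [0.6853, -0.2618], [0.6246, -0.0749]]
100.65502293501474 [ 0.58987278 -0.20771212] [[-1.0, -0.4], [3.1, 2.5], [-1.1, -1.0], [-1.1, -1.1]]
both 101.0442174119704 [ 0.59008165 -0.20931249] [[-1.7, -0.9], [6.1, 0.9], [-1.4, -3.4], [-2.1, -2.0], [-1.5, 0.9], [2.5, 4.3], [-1.6, -0.1], [-0.4, 0.2]]
[([0, 0, 640, 400, 247330], [318.1, 198.2]), ([426, 164, 4, 3, 9], [427.6, 165.2]), ([432, 164, 7, 3, 12], [435.2, 165.1]), ([443, 164, 5, 4, 10], [445.1, 165.2]), ([449, 164, 13, 4, 24], [455.2, 165.3]), ([306, 167, 13, 6, 31], [311.8, 170.4]), ([335, 167, 7, 4, 10], [338.2, 168.2]), ([281, 168, 9, 3, 13], [285.0, 169.1]), ([299, 169, 5, 3, 10], [300.8, 170.2]), ([357, 168, 9, 2, 13], [361.4, 168.5]), ([373, 168, 7, 3, 11], [375.7, 169.4]), ([453, 176, 6, 3, 9], [455.3, 177.2]), ([337, 181, 6, 12, 31], [338.9, 186.7]), ([281, 195, 7, 2, 9], [283.4, 195.8]), ([462, 240, 8, 3, 10], [465.1, 241.5]), ([464, 244, 9, 1, 9], [468.0, 244.0]), ([448, 252, 15, 9, 55], [454.9, 256.3]), ([462, 252, 8, 2, 9], [465.4, 252.2]), ([440, 255, 12, 11, 41], [444.8, 260.5]), ([436, 263, 6, 6, 17], [438.6, 266.4]), ([445, 267, 14, 3, 18], [451.3, 268.1])]
gauge top [167.93825293 -57.83465125] [169.56748322 -80.13627591]
gauge side top corners [171.39945377 -63.12790719] [168.74489886 -82.42546508]
```

View pics/g_top.png

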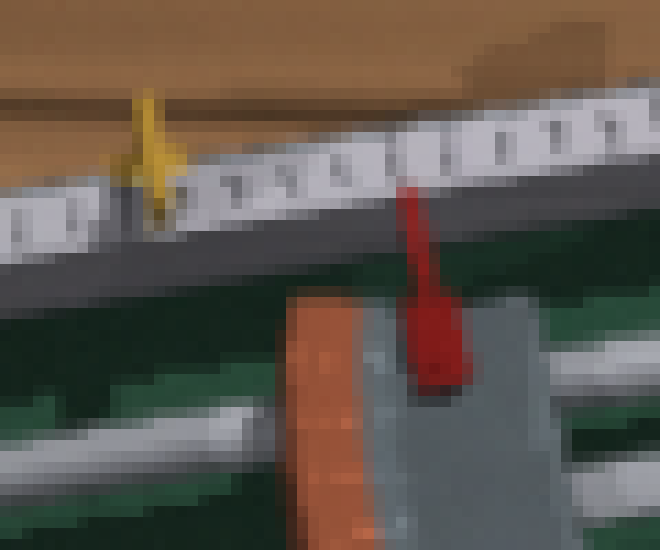

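View pics/g_side.png

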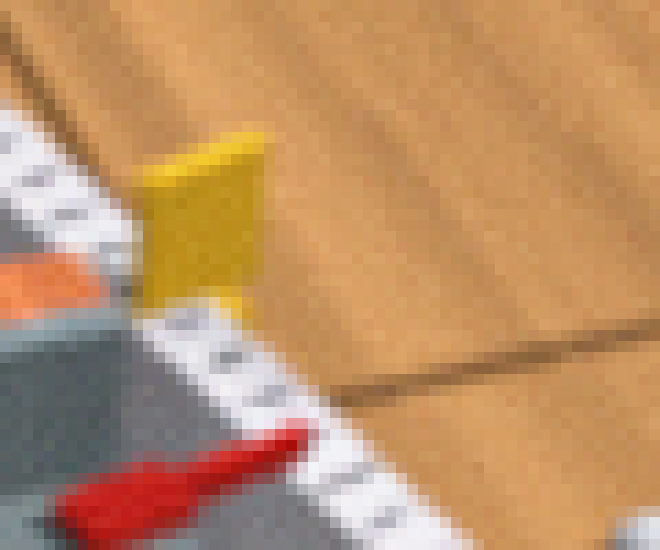

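Run:
```python
from h import *
T=lambda u,v:((u+.5)/4-.5+275,(v+.5)/4-.5+165)
S=lambda u,v:((u+.5)/2.8-.5+225,(v+.5)/2.8-.5+190)
G=lambda n,u,v:((u+.5)/11-.5+325,(v+.5)/11-.5+(175 if n=='top' else 200))
cs={n:read_camera(n) for n in('top','side')}
l={'top':[(T(720,78),(-50,-37,110)),(T(690,30),(-70,-85,8)),(G('top',406,190),(125,-60,70))],
'side':[(S(555,318),(-50,-37,110)),(S(630,458),(-70,-85,8)),(G('side',308,430),(125,-60,70))]}
F=[];W=[]
for n in l:
  for p,q in l[n]: W.append(onplane(cs[n],p,q[2]/1e3)[:2]);F.append(np.array(q[:2])/1e3)
# wheel-cheek: skip ; rule direction
c=cs['top'];hsv=cv2.cvtColor(c['frame'],cv2.COLOR_RGB2HSV)
m=((hsv[:,:,1]<45)&(hsv[:,:,2]>130)).astype(np.uint8)
up=[];lo=[]
for u in list(range(293,330))+list(range(348,398)):
    col=np.flatnonzero(m[175:210,u])+175
    lim=[v for v in col if abs(v-(201-(u-290)*.165))<8]
    if len(lim)>2: up.append(onplane(c,(u,min(lim)-.5),.06)[:2]);lo.append(onplane(c,(u,max(lim)+.5),.06)[:2])
for e in(up,lo):
    vx,vy,x0,y0=cv2.fitLine(np.array(e,np.float32),cv2.DIST_HUBER,0,.001,.001).ravel()
    print('line dir',np.degrees(np.arctan2(vy,vx))%180,x0,y0)
th,t,r=rigid(F,W);print(np.degrees(th),t,(r*1e3).round(1).tolist())
R=np.array([[np.cos(th),-np.sin(th)],[np.sin(th),np.cos(th)]])
tf=lambda n,uv,z:((R.T@(onplane(cs[n],uv,z)[:2]-t))*1e3).round(1)
print('rule y',[ (R.T@(np.mean(e,0)-t)*1e3).round(1) for e in(up,lo)])
print('pointer',tf('top',G('top',406,190),.07),tf('side',G('side',308,430),.07))
print('gauge top',tf('top',G('top',147,92),.084),tf('top',G('top',158,222),.084))
print('gauge side',tf('side',G('side',140,180),.084),tf('side',G('side',268,138),.084))
print('wheel top world',t, R@[.005,0]+t)
vis=cs['top']['frame'].copy()
for n in cs:
  im=cs[n]['frame'][:,:,::-1].copy()
  P=[(0,0,132),(0,-22,132),(0,22,132),(-50,37,110),(50,37,110),(-50,-37,110),(50,-37,110),(125,-60,70),(280,65,8),(-70,65,8),(-70,-85,8),(280,-85,8)]
  P=[(*(R@(np.array(p[:2])/1e3)+t),p[2]/1e3) for p in P]
  x0,y0,w,h,k=(275,165,200,110,4) if n=='top' else (225,190,240,210,2.8)
  z=cv2.resize(im[y0:y0+h,x0:x0+w],None,fx=k,fy=k)
  for u,v in proj(cs[n],P): cv2.circle(z,(int((u-x0+.5)*k),int((v-y0+.5)*k)),3,(255,255,0),1)
  cv2.imwrite(f'pics/v_{n}.png',z)
```

```text
line dir 101.18815 0.63156545 -0.046480022
line dir 101.25109 0.6147358 -0.024833966
100.4844179092775 [ 0.58885321 -0.20912007] [[-0.0, -0.7], [0.4, -2.6], [-1.6, -1.0], [0.2, 1.2], [0.1, 0.7], [1.0, 2.4]]
rule y [array([152.2, -71.6]), array([154.2, -59.3])]
pointer [124.3 -58.2] [127.2 -61.4]
gauge top [168.7 -80.4] [170.6 -56.5]
gauge side [170.7 -61.6] [170.2 -82.5]
wheel top world [ 0.58885321 -0.20912007] [ 0.58794337 -0.20420355]
```

View pics/v_top.png

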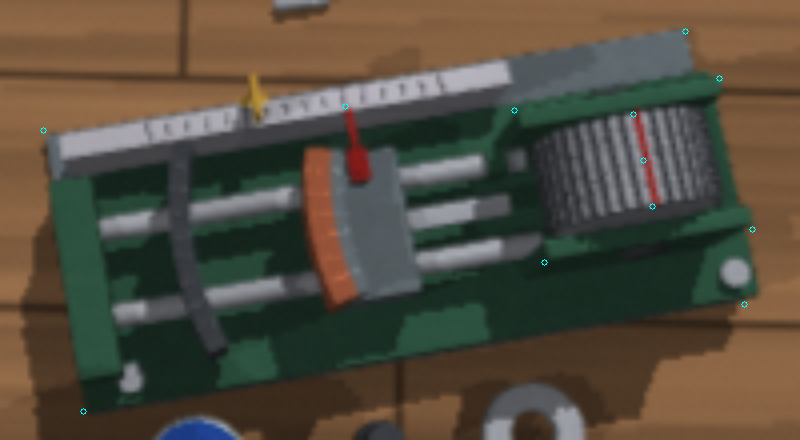

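View pics/v_side.png

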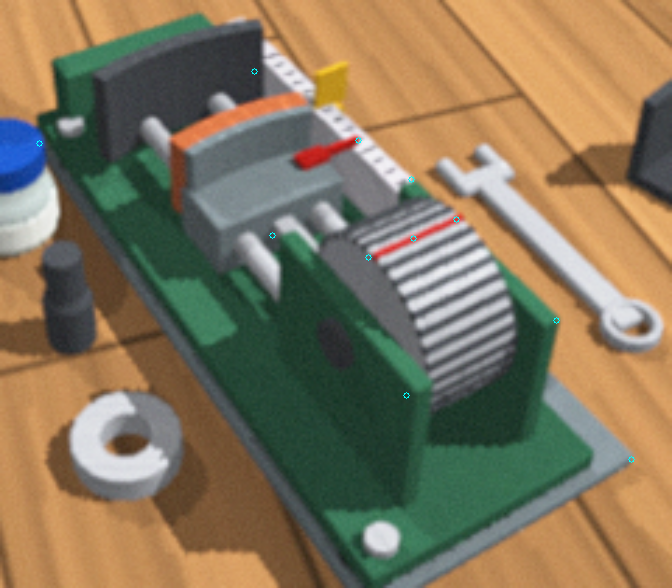

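Emit:
apply_moves(
  steps=[
    [[0.019,-0.04,0,1.6,1],[0.019,-0.04,0,1.6,1],[0.019,-0.04,0,1.6,1],[0.019,-0.04,0,1.6,1],[0.019,-0.04,0,1.6,1],[0.019,-0.04,0,1.6,1],[0.019,-0.04,0,1.6,1],[0.019,-0.04,0,1.6,1],[0.019,-0.04,0,1.6,1],[0.019,-0.04,0,1.6,1]],
  ],
  force=20,
)

```text
clock: 1.4
tool_pos: [0.4044, 0.177, 0.2451]
ee_rot: [[0.999, -0.045, 0.004], [-0.045, -0.999, 0.004], [0.004, -0.004, -1.0]]
ft_force: [1.2, 0.5, -0.0]
gripper_width: 0.0001
```

Emit:
apply_moves(
  steps=[
    [[0.019,-0.04,0,1.6,1],[0.019,-0.04,0,1.6,1],[0.019,-0.04,0,1.6,1],[0.019,-0.04,0,1.6,1],[0.019,-0.04,0,1.6,1],[0.019,-0.04,0,1.6,1],[0.019,-0.04,0,1.6,1],[0.019,-0.04,0,1.6,1],[0.019,-0.04,0,1.6,1],[0,0,0,0,1]],
  ],
)

```text
clock: 2.4
tool_pos: [0.5814, -0.2041, 0.2472]
ee_rot: [[0.977, 0.212, 0.01], [0.212, -0.977, 0.008], [0.011, -0.005, -1.0]]
ft_force: [-0.4, 0.7, -0.6]
gripper_width: -0.0002
```

Emit:
apply_moves(
  steps=[
    [[0.005,-0.009,-0.03,-0.5,1],[0.005,-0.008,-0.03,-0.5,1],[0,0,-0.018,0,1],[0,0,0,0,1],[0,0,0,0,1]],
  ],
)

```text
clock: 2.9
tool_pos: [0.592, -0.2229, 0.1679]
ee_rot: [[0.982, 0.191, 0.013], [0.191, -0.982, 0.007], [0.014, -0.004, -1.0]]
ft_force: [1.4, -0.1, 0.3]
gripper_width: 0.0
```

Run:
```python
from h import *
s=sense();print(s['clock'],s['tool_pos'],s['ft_force'],s['ee_rot'][:,1])
c=read_camera('side');cv2.imwrite('pics/s1.png',cv2.resize(c['frame'][100:390,225:465,::-1],None,fx=2,fy=2,interpolation=cv2.INTER_CUBIC))
```

```text
2.9 [ 0.59196429 -0.22289553  0.16793776] [ 1.4320676  -0.14965247  0.27997925] [ 0.19100726 -0.98157867 -0.00442137]
```

View pics/s1.png

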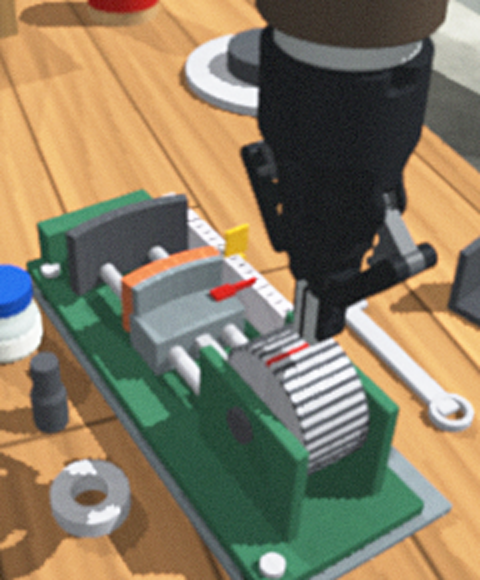

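Emit:
apply_moves(
  steps=[
    [[0,0,-0.01,0,1],[0,0,-0.008,0,1],[0,0,-0.004,0,1],[0,0,-0.003,0,1],[0,0,0,0,1]],
  ],
)

```text
clock: 3.45
tool_pos: [0.5937, -0.2219, 0.1456]
ee_rot: [[0.981, 0.193, 0.02], [0.193, -0.981, 0.006], [0.021, -0.002, -1.0]]
ft_force: [-0.6, 0.1, 1.5]
gripper_width: 0.0002
```

Emit:
apply_moves(
  steps=[
    [[0,0,-0.002,0,1],[0,0,-0.002,0,1],[0,0,0,0,1]],
  ],
)

```text
clock: 3.75
tool_pos: [0.5937, -0.222, 0.144]
ee_rot: [[0.981, 0.194, 0.021], [0.194, -0.981, 0.005], [0.021, -0.001, -1.0]]
ft_force: [-1.1, 0.7, 5.0]
gripper_width: 0.0001
```

Emit:
apply_moves(
  steps=[
    [[0,0,-0.002,0,1],[-0.0012,0.006,-0.0005,0,1],[-0.0012,0.006,-0.0005,0,1],[-0.0012,0.006,-0.0005,0,1],[-0.0012,0.006,-0.0005,0,1],[0,0,0,0,1]],
  ],
)

```text
clock: 4.35
tool_pos: [0.5896, -0.2009, 0.145]
ee_rot: [[0.981, 0.194, 0.026], [0.194, -0.981, -0.001], [0.025, 0.006, -1.0]]
ft_force: [-2.1, 1.0, 3.5]
gripper_width: 0.0003
```

Run:
```python
from h import *
s=sense();print(s['clock'],s['tool_pos'],s['ft_force'],s['ee_rot'][:,1])
c=read_camera('side');cv2.imwrite('pics/s2.png',cv2.resize(c['frame'][100:390,225:465,::-1],None,fx=2,fy=2,interpolation=cv2.INTER_CUBIC))
```

```text
4.35 [ 0.58958904 -0.20093505  0.1450472 ] [-2.07112276  1.00070168  3.48456851] [ 0.19428765 -0.98092331  0.00646253]
```

View pics/s2.png

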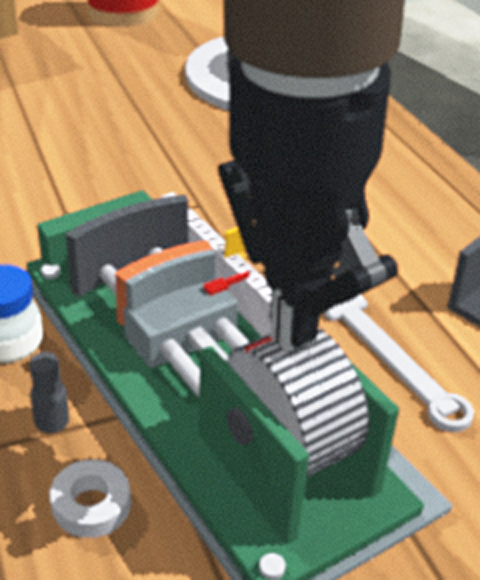

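Emit:
apply_moves(
  steps=[
    [[0,0,0.01,0,1],[0.0025,-0.0125,0.004,0,1],[0.0025,-0.0125,0,0,1],[0,0,-0.007,0,1],[0,0,-0.007,0,1],[0,0,-0.002,0,1],[0,0,0,0,1]],
  ],
)

```text
clock: 5.1
tool_pos: [0.5964, -0.2292, 0.1414]
ee_rot: [[0.981, 0.193, 0.027], [0.193, -0.981, -0.001], [0.027, 0.007, -1.0]]
ft_force: [-0.6, -0.7, 5.0]
gripper_width: 0.0001
```

Emit:
apply_moves(
  steps=[
    [[-0.0012,0.006,0,0,1],[-0.0012,0.006,0,0,1],[-0.0012,0.006,-0.0005,0,1],[-0.0012,0.006,-0.0005,0,1],[-0.0012,0.006,-0.0005,0,1],[-0.0012,0.006,-0.0005,0,1],[0,0,0,0,1]],
  ],
)

```text
clock: 5.8
tool_pos: [0.5898, -0.1962, 0.1446]
ee_rot: [[0.98, 0.195, 0.031], [0.196, -0.981, -0.01], [0.029, 0.016, -0.999]]
ft_force: [-1.0, 0.6, 4.0]
gripper_width: -0.0002
```

Run:
```python
from h import *
s=sense();print(s['clock'],s['tool_pos'],s['ft_force'],s['ee_rot'][:,1])
c=read_camera('side');cv2.imwrite('pics/s3.png',cv2.resize(c['frame'][100:390,225:465,::-1],None,fx=2,fy=2,interpolation=cv2.INTER_CUBIC))
```

```text
5.8 [ 0.58981239 -0.19619835  0.1446154 ] [-1.01371988  0.59163139  3.96156898] [ 0.19541118 -0.98058585  0.01630506]
```

View pics/s3.png

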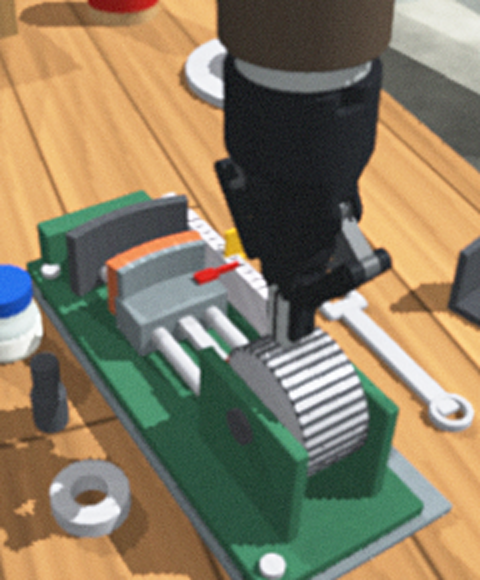

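Emit:
apply_moves(
  steps=[
    [[0,0,0.01,0,1],[0.0025,-0.0125,0.004,0,1],[0.0028,-0.014,0,0,1],[0,0,-0.007,0,1],[0,0,-0.007,0,1],[0,0,-0.002,0,1],[0,0,0,0,1]],
  ],
)

```text
clock: 6.55
tool_pos: [0.5957, -0.2265, 0.1413]
ee_rot: [[0.981, 0.194, 0.03], [0.194, -0.981, -0.011], [0.027, 0.016, -0.999]]
ft_force: [-0.4, -1.0, 6.3]
gripper_width: 0.0
```

Emit:
apply_moves(
  steps=[
    [[-0.0014,0.006,0,0,1],[-0.0014,0.006,0,0,1],[-0.0014,0.006,-0.0005,0,1],[-0.0014,0.006,-0.0005,0,1],[-0.0014,0.006,-0.0005,0,1],[0,0,0,0,1]],
  ],
)

```text
clock: 7.15
tool_pos: [0.5905, -0.2007, 0.1447]
ee_rot: [[0.98, 0.196, 0.036], [0.197, -0.98, -0.02], [0.032, 0.027, -0.999]]
ft_force: [-0.9, 1.7, 4.2]
gripper_width: -0.0003
```

Run:
```python
from h import *
s=sense();print(s['clock'],s['tool_pos'],s['ft_force'],s['ee_rot'][:,1])
for n in('side','top'):
  c=read_camera(n);cv2.imwrite(f'pics/4{n}.png',cv2.resize(c['frame'][165:275,275:475,::-1] if n=='top' else c['frame'][190:290,255:400,::-1],None,fx=4,fy=4,interpolation=cv2.INTER_CUBIC))
```

```text
7.15 [ 0.59051001 -0.20068064  0.14468393] [-0.85118449  1.72858144  4.19665333] [ 0.19580738 -0.98027695  0.02676872]
```

View pics/4side.png

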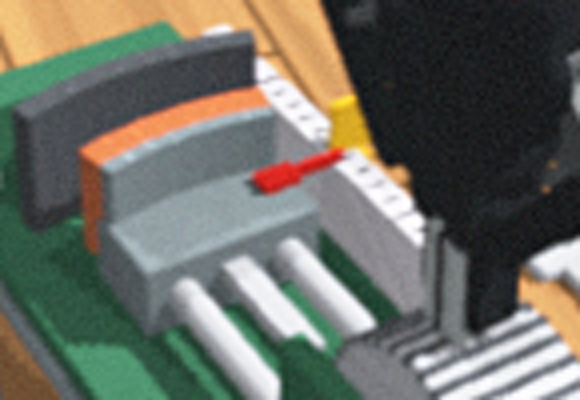

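View pics/4top.png

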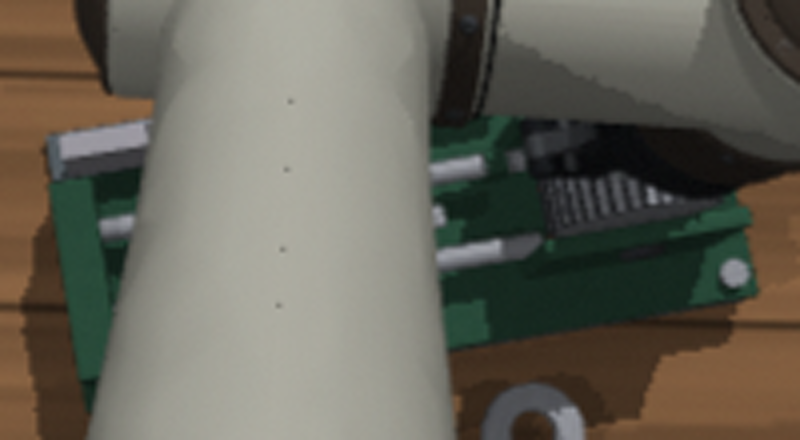

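Emit:
apply_moves(
  steps=[
    [[0,0,0.015,0,1],[0,-0.02,0.03,0,1],[0,-0.045,0.02,0,1],[0,-0.048,0,0,1],[0,-0.048,0,0,1],[0,-0.048,0,0,1],[0,0,0,0,1]],
  ],
)

```text
clock: 7.95
tool_pos: [0.5873, -0.4141, 0.2018]
ee_rot: [[0.98, 0.199, 0.024], [0.199, -0.98, -0.012], [0.021, 0.017, -1.0]]
ft_force: [-1.1, 1.1, -0.7]
gripper_width: -0.0002
```

Run:
```python
from h import *
s=sense();print(s['clock'],s['tool_pos'],s['ft_force'])
for n in('side','top'):
  c=read_camera(n);cv2.imwrite(f'pics/raw5{n}.png',c['frame'][:,:,::-1])
  x,y=(325,175) if n=='top' else (315,200)
  cv2.imwrite(f'pics/5{n}.png',cv2.resize(c['frame'][y:y+50,x:x+60,::-1],None,fx=11,fy=11,interpolation=cv2.INTER_CUBIC))
```

```text
7.95 [ 0.58733619 -0.4141437   0.20175811] [-1.06277033  1.06173646 -0.65841826]
```

View pics/5side.png

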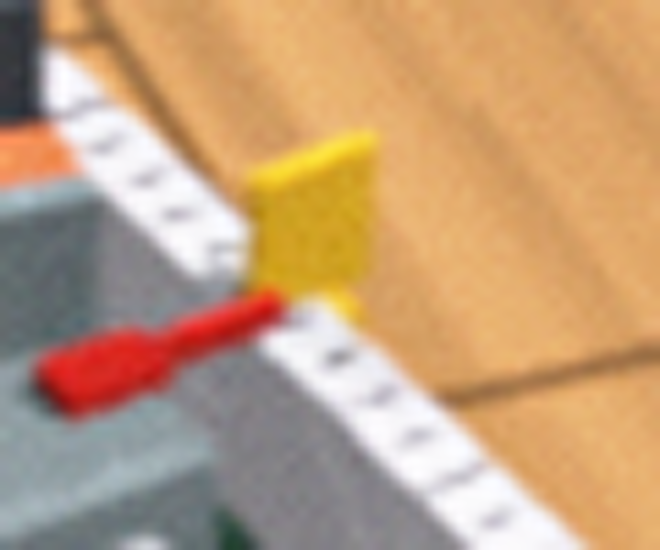

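View pics/5top.png

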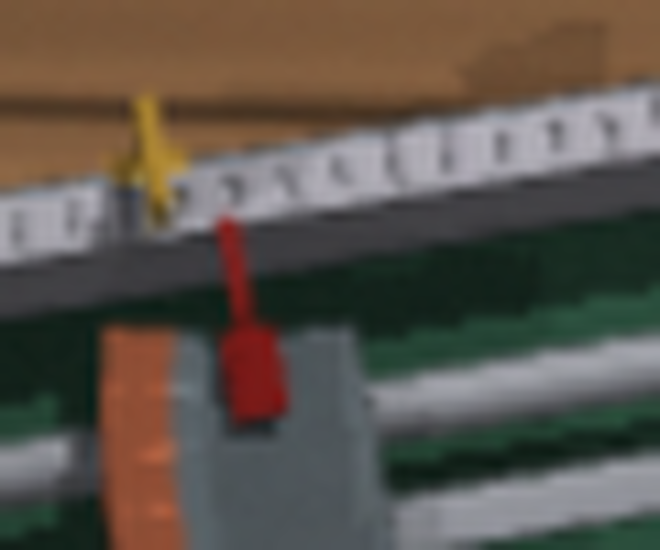

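```bash
cat > m.py <<'E'
from h import *
cs={n:read_camera(n) for n in('top','side')}
off={'top':(325,175),'side':(315,200)}
G=lambda n,u,v,o=None:((u+.5)/11-.5+(o or off[n])[0],(v+.5)/11-.5+(o or off[n])[1])
th=np.radians(101.1);R=np.array([[np.cos(th),-np.sin(th)],[np.sin(th),np.cos(th)]])
raw=lambda n,uv,z:(R.T@onplane(cs[n],uv,z)[:2])*1e3
base={'top':raw('top',G('top',407,188),.07),'side':raw('side',G('side',312,430,(325,200)),.07)}
fx=lambda n,uv,z:(raw(n,uv,z)-base[n]+[125,-60]).round(1)
E
python3 - <<'E'
from m import *
print('ptr top',fx('top',G('top',228,219),.07),'root',fx('top',G('top',244,310),.07),' start root',fx('top',G('top',428,292),.07))
print('ptr side',fx('side',G('side',280,300),.07))
print('g top',fx('top',G('top',147,92),.084),fx('top',G('top',152,145),.084),fx('top',G('top',160,215),.084))
print('g side back edge R',fx('side',G('side',376,132),.084),'front R',fx('side',G('side',376,152),.084),'back L',fx('side',G('side',248,178),.084),'front L',fx('side',G('side',252,192),.084))
E
```

```text
ptr top [158.1 -59.8] root [158.2 -42.7]  start root [124.8 -40.4]
ptr side [158.7 -59.1]
g top [169.4 -82.3] [170.2 -72.5] [171.  -59.7]
g side back edge R [169.3 -81.7] front R [165.3 -79. ] back L [169.3 -60.2] front L [166.2 -58.9]
```

Run:
```python
from m import *
f=cs['top']['frame'].astype(int)
print('G-B top');print(' '*4,list(range(332,346)))
for v in range(181,198): print(v,(f[v,332:346,1]-f[v,332:346,2]).tolist(), (f[v,332:346,0]-f[v,332:346,2]).tolist())
print('needle R-G')
for v in range(192,206): print(v,(f[v,340:352,0]-f[v,340:352,1]).tolist())
s=cs['side']['frame'].astype(int)
print('side R-B', list(range(335,352)))
for v in range(209,232): print(v,(s[v,335:352,0]-s[v,335:352,2]).tolist())
```

```text
G-B top
     [332, 333, 334, 335, 336, 337, 338, 339, 340, 341, 342, 343, 344, 345]
181 [31, 31, 31, 30, 30, 31, 31, 31, 30, 31, 31, 30, 30, 30] [67, 67, 67, 67, 68, 67, 67, 67, 67, 67, 68, 67, 66, 67]
182 [30, 31, 31, 30, 31, 31, 34, 31, 31, 31, 31, 31, 30, 30] [66, 66, 67, 66, 67, 67, 70, 68, 67, 67, 68, 67, 66, 65]
183 [27, 26, 27, 27, 27, 37, 49, 37, 28, 29, 28, 29, 29, 27] [61, 60, 60, 60, 60, 72, 86, 71, 62, 63, 62, 63, 62, 58]
184 [19, 19, 19, 19, 19, 59, 76, 42, 20, 21, 19, 20, 20, 20] [43, 43, 42, 42, 43, 92, 113, 73, 44, 45, 44, 46, 44, 43]
185 [20, 20, 20, 20, 19, 52, 80, 47, 19, 19, 19, 17, 18, 18] [44, 45, 43, 42, 42, 83, 119, 79, 41, 40, 41, 38, 40, 39]
186 [27, 27, 27, 27, 29, 53, 81, 52, 27, 26, 28, 26, 26, 27] [60, 59, 60, 59, 60, 83, 118, 87, 59, 57, 58, 57, 56, 58]
187 [30, 30, 30, 29, 30, 43, 78, 63, 40, 34, 31, 30, 30, 31] [65, 64, 66, 64, 65, 73, 115, 101, 77, 70, 68, 67, 66, 67]
188 [30, 30, 33, 33, 33, 39, 76, 75, 64, 51, 33, 26, 23, 19] [66, 65, 69, 68, 67, 66, 114, 113, 101, 88, 66, 56, 52, 47]
189 [31, 30, 43, 45, 47, 50, 76, 85, 81, 65, 23, 6, 1, -5] [69, 
[... 3084 characters left out ...]
3, 175, 178, 172, 151, 127, 120, 117]
224 [-3, 19, 77, 154, 180, 180, 179, 174, 180, 176, 174, 180, 169, 143, 121, 117, 115]
225 [-8, 23, 90, 163, 188, 179, 181, 179, 177, 182, 179, 167, 148, 127, 116, 113, 117]
226 [1, 43, 125, 179, 197, 187, 172, 155, 143, 154, 183, 161, 132, 120, 114, 117, 116]
227 [74, 123, 166, 202, 196, 166, 114, 82, 59, 80, 149, 186, 156, 124, 114, 118, 117]
228 [166, 176, 182, 174, 161, 104, 41, 4, 0, 17, 72, 149, 169, 135, 121, 115, 120]
229 [182, 164, 151, 124, 93, 53, 14, -8, -6, -8, 7, 60, 124, 134, 122, 115, 113]
230 [143, 130, 106, 64, 31, 4, -6, -4, -4, -5, -6, 8, 58, 100, 114, 117, 120]
231 [82, 61, 37, 8, -3, -5, -4, -2, -3, -2, -5, -3, 17, 35, 74, 109, 119]
```

Run:
```python
from m import *
raw0={'top':cv2.imread('pics/top0.png')[:,:,::-1].astype(int),'side':cv2.imread('pics/side0.png')[:,:,::-1].astype(int)}
def needle(n,f,box):
    x0,x1,y0,y1=box; w=f[y0:y1,x0:x1,0]-f[y0:y1,x0:x1,1].astype(int)
    if n=='side': w=f[y0:y1,x0:x1,0]-2*f[y0:y1,x0:x1,1]  # red only
    w=np.clip(w-15,0,None); out=[]
    rng=range(w.shape[0]) if n=='top' else range(w.shape[1])
    for i in rng:
        q=w[i] if n=='top' else w[:,i]
        if q.sum()>80:
            c=(q*np.arange(len(q))).sum()/q.sum()
            uv=(x0+c,y0+i) if n=='top' else (x0+i,y0+c)
            out.append((uv,int(q.sum())))
    return out
cur={n:cs[n]['frame'].astype(int) for n in cs}
for n,b0,b1 in(('top',(357,368,190,202),(341,350,193,204)),('side',(343,358,232,246),(328,345,222,236))):
    for tag,f,b in(('start',raw0[n],b0),('now',cur[n],b1)):
        for uv,s in needle(n,f,b): print(n,tag,np.round(uv,2),s,raw(n,uv,.07).round(2))
for uv in((337.85,184),(337.95,185),(338.0,186),(339.16,192)): print('fin top',raw('top',uv,.084).round(2))
for uv in((340,215.5),(343,214.3),(347,213.)): print('fin side',raw('side',uv,.084).round(2))
```

```text
top start [361.72 192.  ] 116 [-195.32 -596.7 ]
top start [361.8 193. ] 149 [-195.12 -594.66]
top start [361.99 194.  ] 153 [-195.13 -592.58]
top start [362.18 195.  ] 155 [-195.13 -590.51]
top start [362.49 196.  ] 150 [-195.36 -588.4 ]
top start [362.54 197.  ] 142 [-195.08 -586.38]
top start [362.72 198.  ] 139 [-195.07 -584.31]
top start [363.04 199.  ] 134 [-195.34 -582.2 ]
top start [363.29 200.  ] 108 [-195.45 -580.12]
top start [363.59 201.  ] 135 [-195.66 -578.02]
top now [345.18 195.  ] 137 [-161.64 -596.19]
top now [345.41 196.  ] 150 [-161.74 -594.11]
top now [345.57 197.  ] 134 [-161.69 -592.05]
top now [345.81 198.  ] 140 [-161.8  -589.96]
top now [345.99 199.  ] 138 [-161.8 -587.9]
top now [346.09 200.  ] 129 [-161.65 -585.86]
top now [346.37 201.  ] 115 [-161.83 -583.77]
top now [346.42 202.  ] 116 [-161.59 -581.75]
top now [346.47 203.  ] 98 [-161.32 -579.74]
side start [343.   242.99] 269 [-193.26 -582.68]
side start [344.   242.47] 318 [-193.01 -584.6 ]
side start [345.   242.12] 313 [-193.09 -586.3 ]
side start [346.   241.84] 290 [-193.29 -587.92]
side start [347
[... 274 characters left out ...]
2]
side now [329.   232.14] 429 [-161.22 -578.5 ]
side now [330.  231.3] 327 [-160.25 -580.89]
side now [331.  230.6] 297 [-159.55 -583.1 ]
side now [332.   230.09] 328 [-159.28 -585.06]
side now [333.   229.89] 318 [-159.62 -586.64]
side now [334.   229.44] 308 [-159.46 -588.53]
side now [335.   229.04] 312 [-159.39 -590.38]
side now [336.   228.88] 296 [-159.82 -591.91]
side now [337.   228.36] 283 [-159.52 -593.91]
side now [338.   227.84] 287 [-159.2  -595.92]
side now [339.   227.52] 231 [-159.31 -597.67]
fin top [-150.22 -617.64]
fin top [-150.07 -615.61]
fin top [-149.81 -613.6 ]
fin top [-149.98 -601.27]
fin side [-149.81 -605.14]
fin side [-149.53 -610.83]
fin side [-149.81 -618.03]
```

Emit:
apply_moves(
  steps=[
    [[0.002,0.048,0,0,1],[0.002,0.048,0,0,1],[0.002,0.048,0,0,1],[0.001,0.035,-0.01,0,1],[0,0.006,-0.015,0,1],[0,0,-0.01,0,1],[0,0,0,0,1]],
  ],
)

```text
clock: 9.05
tool_pos: [0.597, -0.2108, 0.1723]
ee_rot: [[0.976, 0.215, 0.034], [0.215, -0.976, -0.014], [0.03, 0.021, -0.999]]
ft_force: [-0.7, -0.0, -0.5]
gripper_width: -0.0001
```

Emit:
apply_moves(
  steps=[
    [[-0.001,-0.014,0,-1.2,1],[0,0,-0.015,0,1],[0,0,-0.008,0,1],[0,0,-0.003,0,1],[0,0,-0.002,0,1],[0,0,0,0,1]],
  ],
)

```text
clock: 9.65
tool_pos: [0.5973, -0.2314, 0.1463]
ee_rot: [[0.982, 0.187, 0.039], [0.188, -0.982, -0.018], [0.035, 0.025, -0.999]]
ft_force: [0.5, 0.7, 0.0]
gripper_width: 0.0001
```

Emit:
apply_moves(
  steps=[
    [[-0.001,0.005,0,0,1],[0,0,-0.003,0,1],[0,0,-0.002,0,1],[0,0,-0.001,0,1],[0,0,0,0,1]],
  ],
)

```text
clock: 10.15
tool_pos: [0.597, -0.2268, 0.1436]
ee_rot: [[0.981, 0.188, 0.042], [0.189, -0.982, -0.02], [0.038, 0.028, -0.999]]
ft_force: [-2.2, 0.1, 2.8]
gripper_width: 0.0
```

Emit:
apply_moves(
  steps=[
    [[0,0,-0.002,0,1],[-0.0014,0.006,0,0,1],[-0.0014,0.006,0,0,1],[-0.0014,0.006,-0.0005,0,1],[-0.0014,0.006,-0.0005,0,1],[0,0,0,0,1]],
  ],
)

```text
clock: 10.75
tool_pos: [0.5926, -0.2046, 0.145]
ee_rot: [[0.981, 0.188, 0.048], [0.19, -0.981, -0.026], [0.042, 0.035, -0.999]]
ft_force: [-1.9, 0.6, 4.1]
gripper_width: -0.0002
```

Emit:
apply_moves(
  steps=[
    [[0,0,0.015,0,1],[0,-0.02,0.03,0,1],[0,-0.045,0.01,0,1],[0,-0.048,0,0,1],[0,-0.048,0,0,1],[0,-0.035,0,0,1],[0,0,0,0,1]],
  ],
)

```text
clock: 11.45
tool_pos: [0.5927, -0.4014, 0.194]
ee_rot: [[0.98, 0.193, 0.045], [0.194, -0.981, -0.017], [0.041, 0.026, -0.999]]
ft_force: [-0.2, 0.3, 0.4]
gripper_width: 0.0001
```

```bash
cat > n.py <<'E'
from m import *
import sys
tag=sys.argv[1]
s=sense();print(s['clock'],s['tool_pos'],s['ft_force'])
for n,(x0,x1,y0,y1) in(('top',(334,350,193,206)),('side',(318,339,217,236))):
    f=cs[n]['frame'].astype(int);R_,Gc=f[y0:y1,x0:x1,0],f[y0:y1,x0:x1,1]
    w=np.clip((R_-Gc if n=='top' else R_-2*Gc)-15,0,None)
    if n=='top': w[(Gc-f[y0:y1,x0:x1,2])>12]=0
    for i in range(w.shape[0] if n=='top' else w.shape[1]):
        q=w[i] if n=='top' else w[:,i]
        if 80<q.sum()<400:
            c=(q*np.arange(len(q))).sum()/q.sum();uv=(x0+c,y0+i) if n=='top' else (x0+i,y0+c)
            P=raw(n,uv,.07);print(n,np.round(uv,2),q.sum(),P.round(2),'gap',((-150.0 if n=='top' else -149.75)-P[0]).round(2))
    x,y=off[n]
    cv2.imwrite(f'pics/{tag}{n}.png',cv2.resize(cs[n]['frame'][y:y+50,x:x+60,::-1],None,fx=11,fy=11,interpolation=cv2.INTER_CUBIC))
E
python3 n.py 6
```

```text
11.55 [ 0.59287155 -0.39800381  0.19403738] [ 0.24456155 -0.29496875 -0.64945722]
top [340.6 196. ] 125 [-152.27 -595.72] gap 2.27
top [340.6 197. ] 129 [-151.91 -593.71] gap 1.91
top [340.8 198. ] 133 [-151.95 -591.64] gap 1.95
top [341.05 199.  ] 131 [-152.1  -589.55] gap 2.1
top [341.17 200.  ] 143 [-151.97 -587.51] gap 1.97
top [341.43 201.  ] 128 [-152.14 -585.42] gap 2.14
top [341.46 202.  ] 120 [-151.84 -583.41] gap 1.84
top [341.7 203. ] 119 [-151.96 -581.33] gap 1.96
top [342.07 204.  ] 107 [-152.33 -579.21] gap 2.33
top [342.48 205.  ] 173 [-152.79 -577.08] gap 2.79
side [326.   228.41] 384 [-151.13 -579.39] gap 1.38
side [327.   227.59] 283 [-150.16 -581.77] gap 0.41
side [328.   226.96] 274 [-149.6  -583.91] gap -0.15
side [329.   226.87] 304 [-150.17 -585.36] gap 0.42
side [330.   226.46] 308 [-150.08 -587.22] gap 0.33
side [331.   226.02] 316 [-149.91 -589.13] gap 0.16
side [332.   225.83] 292 [-150.29 -590.7 ] gap 0.54
side [333.   225.67] 260 [-150.72 -592.25] gap 0.97
side [334.   225.14] 281 [-150.37 -594.29] gap 0.62
side [335.   224.68] 260 [-150.17 -596.24] gap 0.42
side [336.   224.24] 223 [-150.02 -598.17] gap 0.27
```

View pics/6top.png

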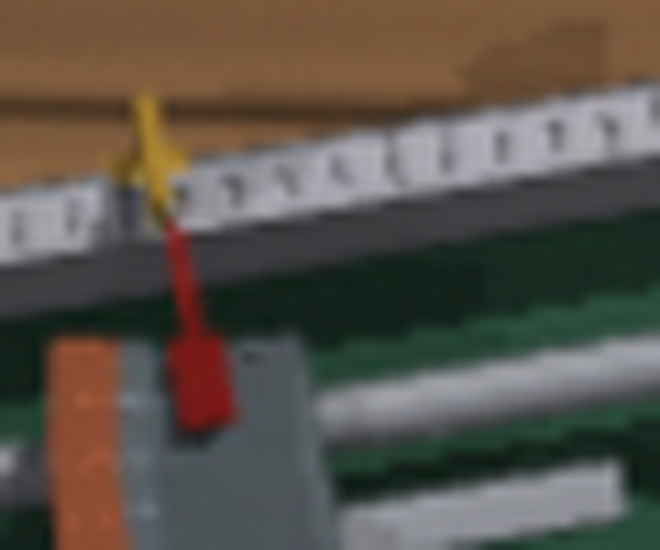

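View pics/6side.png

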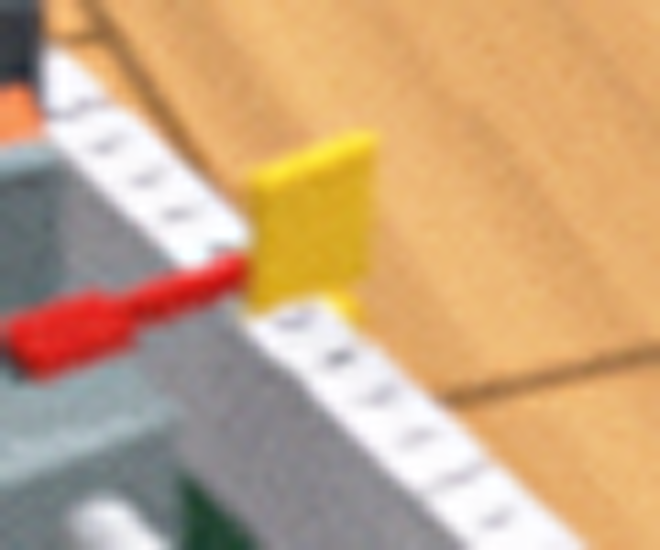

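Emit:
apply_moves(
  steps=[
    [[0,0.045,0,0,1],[0,0.045,0,0,1],[0,0.045,0,0,1],[0,0.03,-0.005,0,1],[0,0,-0.01,0,1],[0,0,-0.01,0,1],[0,0,0,0,1]],
  ],
)

```text
clock: 12.25
tool_pos: [0.5914, -0.2179, 0.1644]
ee_rot: [[0.978, 0.204, 0.043], [0.205, -0.979, -0.011], [0.04, 0.019, -0.999]]
ft_force: [-0.1, 0.2, 0.4]
gripper_width: -0.0
```

Emit:
apply_moves(
  steps=[
    [[0,0,-0.01,0,1],[0,0,-0.005,0,1],[0,0,-0.003,0,1],[0,0,-0.002,0,1],[0,0,0,0,1],[0,0,0,0,1]],
  ],
)

```text
clock: 12.85
tool_pos: [0.5923, -0.222, 0.1448]
ee_rot: [[0.979, 0.2, 0.045], [0.201, -0.98, -0.013], [0.042, 0.022, -0.999]]
ft_force: [-1.0, 0.9, 4.4]
gripper_width: -0.0001
```

Emit:
apply_moves(
  steps=[
    [[0,0,-0.001,0,1],[-0.0005,0.0025,0,0,1],[-0.0005,0.0025,0,0,1],[0,0,0,0,1]],
  ],
)

```text
clock: 13.25
tool_pos: [0.5916, -0.2184, 0.1455]
ee_rot: [[0.979, 0.2, 0.048], [0.201, -0.98, -0.016], [0.044, 0.025, -0.999]]
ft_force: [-1.1, -0.9, 4.2]
gripper_width: 0.0
```

```bash
sed -i 's/-149.75/-149.35/' n.py; python3 n.py 7 | grep -v top
```

```text
13.35 [ 0.59154713 -0.21836021  0.14541711] [-1.81083171 -0.86712939  3.73696527]
side [326.   228.36] 382 [-151.02 -579.45] gap 1.67
side [327.  227.7] 309 [-150.39 -581.63] gap 1.04
side [328.   227.18] 342 [-150.05 -583.63] gap 0.7
side [329.   226.88] 322 [-150.2  -585.34] gap 0.85
side [330.   226.49] 325 [-150.13 -587.18] gap 0.78
side [331.   226.03] 304 [-149.94 -589.11] gap 0.59
side [332.   225.94] 286 [-150.53 -590.56] gap 1.18
side [333.   225.78] 249 [-150.97 -592.09] gap 1.62
side [334.   225.22] 256 [-150.55 -594.17] gap 1.2
side [335.   224.95] 259 [-150.75 -595.87] gap 1.4
side [336.   224.66] 165 [-150.91 -597.59] gap 1.56
```

Emit:
apply_moves(
  steps=[
    [[-0.0005,0.002,0,0,1],[0,0.001,0,0,1],[0,0,0,0,1]],
  ],
)

```text
clock: 13.65
tool_pos: [0.591, -0.2154, 0.1455]
ee_rot: [[0.979, 0.2, 0.047], [0.201, -0.979, -0.016], [0.043, 0.025, -0.999]]
ft_force: [-1.3, -1.0, 4.2]
gripper_width: 0.0003
```

Emit:
apply_moves(
  steps=[
    [[0,0,0.015,0,1],[0,-0.02,0.03,0,1],[0,-0.045,0.01,0,1],[0,-0.048,0,0,1],[0,-0.048,0,0,1],[0,-0.02,0,0,1],[0,0,0,0,1]],
  ],
)

```text
clock: 14.35
tool_pos: [0.5906, -0.3962, 0.1938]
ee_rot: [[0.978, 0.203, 0.042], [0.204, -0.979, -0.006], [0.04, 0.014, -0.999]]
ft_force: [0.1, 0.5, -0.2]
gripper_width: 0.0001
```

```bash
python3 n.py 8
```

```text
14.45 [ 0.59059692 -0.39381285  0.193887  ] [-0.30316443  0.2076489  -0.02894768]
top [339.63 196.  ] 122 [-150.36 -596.04] gap 0.36
top [339.79 197.  ] 137 [-150.32 -593.98] gap 0.32
top [339.98 198.  ] 135 [-150.34 -591.91] gap 0.34
top [340.09 199.  ] 131 [-150.21 -589.87] gap 0.21
top [340.43 200.  ] 140 [-150.52 -587.75] gap 0.52
top [340.45 201.  ] 123 [-150.21 -585.75] gap 0.21
top [340.54 202.  ] 122 [-150.04 -583.72] gap 0.04
top [341.03 203.  ] 127 [-150.65 -581.55] gap 0.65
top [341.14 204.  ] 98 [-150.52 -579.52] gap 0.52
top [341.51 205.  ] 145 [-150.89 -577.4 ] gap 0.89
side [326.   227.36] 364 [-148.9  -580.75] gap -0.45
side [327.   226.84] 277 [-148.56 -582.75] gap -0.79
side [328.   226.35] 322 [-148.28 -584.72] gap -1.07
side [329.   225.97] 322 [-148.24 -586.55] gap -1.11
side [330.   225.57] 312 [-148.17 -588.41] gap -1.18
side [331.   225.24] 266 [-148.26 -590.17] gap -1.09
side [332.   225.15] 246 [-148.84 -591.62] gap -0.51
side [333.   224.77] 247 [-148.79 -593.47] gap -0.56
side [334.  224.1] 282 [-148.15 -595.7 ] gap -1.2
side [335.  223.9] 305 [-148.51 -597.3 ] gap -0.84
side [336.  223.9] 84 [-149.29 -598.63] gap -0.06
```

View pics/8top.png

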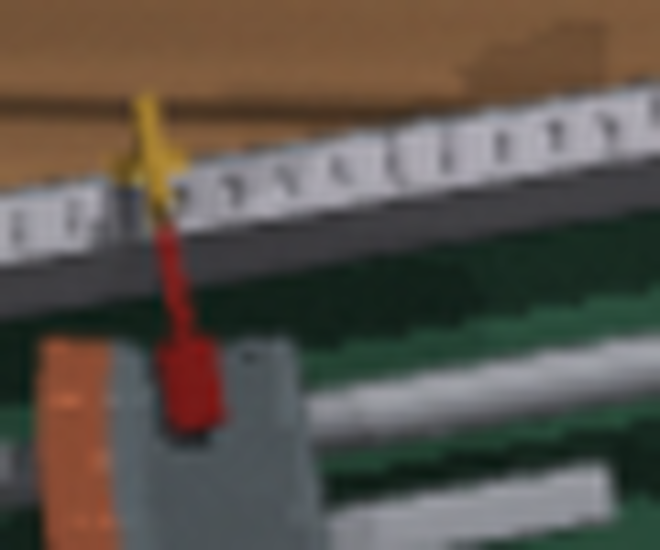

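View pics/8side.png

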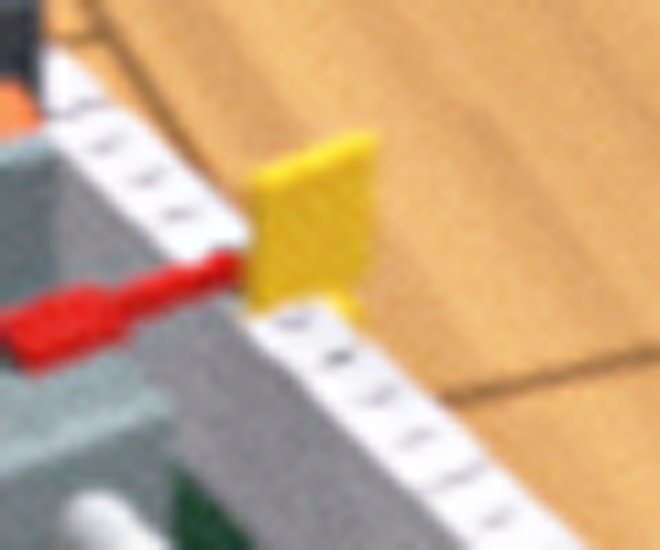

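Run:
```python
from h import *
s=read_camera('side')['frame'][:,:,::-1]; a=cv2.imread('pics/side0.png')
for nm,(x0,x1,y0,y1) in dict(bearing=(245,295,325,375),jar=(205,248,230,285),socket=(236,264,270,320)).items():
    print(nm,np.abs(s[y0:y1,x0:x1].astype(int)-a[y0:y1,x0:x1]).mean().round(1))
cv2.imwrite('pics/final.png',s); print(sense()['clock'],abs(sense()['qd']).max()); print(job_done())
```

```text
bearing 21.9
jar 27.5
socket 18.4
14.5 0.018884337070498025
the job is handed in; nothing more can be done
None
```

View pics/final.png

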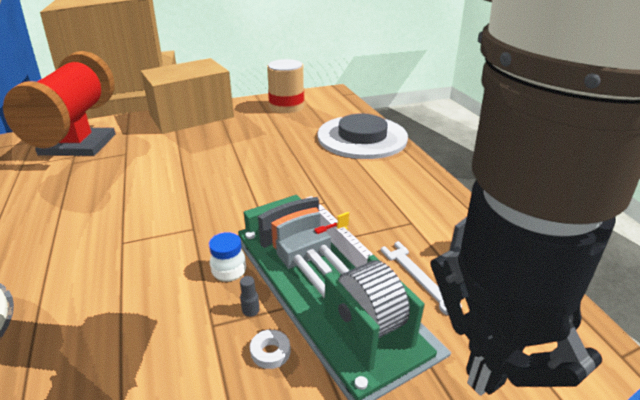

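The pointer now stands level with the yellow mark, within about 0.5 mm by my measurements. I rolled the wheel with the closed fingertips in five short strokes, pressing about 3–6 N. Then I lifted the hand clear and handed the job in at 14.5 s.

- **Pointer position:** The top view puts the pointer 0.35 mm short of the mark. The side view put it about 0.85 mm past. I estimate about 0.8 mm of that comes from the needle's thickness, which leaves roughly 0. Before that correction the two views disagreed by about 1.2 mm, and I trusted the top view more.
- **Hand clear:** The last wrist force readings were about 0.4 N or less, and the hand was 0.18 m or more from the wheel.
- **Loose parts:** The bearing, jar and socket look to be where they started in the last picture, and so does the part of the spanner not hidden by the gripper. My numeric picture comparison for the bearing, jar and socket was inconclusive: it differed by 18–28 grey levels, probably because the arm's shadow and the lighting changed.

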